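Put a finished paperweight away in its cooling canister

TASK

Stand the domed glass paperweight upright on the floor of the wide steel canister, then close that canister with the larger steel lid, fully home and level on the rim. Set both down rather than dropping them, and leave the canister standing upright on the bench.

Things in the scene. Friction and masses are not known exactly. Their poses are not given: they have to be found in the camera images.
- paperweight: Domed amber glass paperweight, about 200 g: straight round sides 48 mm in diameter up to 32 mm above its flat foot, then a low dome up to 44 mm; grip the sides about 24 mm up. Origin: centre of the foot, z up. It stands on one of two fixed graphite pads (64 x 64 x 15 mm); the pointed glass cone on the other pad (76 mm tall) is not wanted.
- pot: The wider of two open round steel canisters, loose on the bench, 1.8 kg: outside diameter 150 mm, inside diameter 140 mm, height 64 mm, floor 6 mm thick (inner floor 6 mm above its origin). Origin at the centre of its underside, z up. The other canister is 100 mm wide and is not wanted.
- lid: Larger of two round steel lids, knob up on the bench, about 350 g. Origin: centre of underside, z up. Boss 120 mm dia, 0-8 mm above origin, fits inside the canister with 10 mm to spare all round; disc 160 mm dia, 8-13 mm; wooden knob 26 mm dia in the middle, 13-50 mm: grip at 36. Closed, the disc lies on the rim, origin 56 mm above the canister's. The 108 mm lid is not wanted.
Not all that is in view belongs to the job. Leave any yellow look-alike of the paperweight alone. Leave any pink look-alike of the lid alone.

How it is judged:
By the outcome, as a careful person would: the job done as asked, in the order asked, and still so for the second after the job is handed in, with the robot touching nothing.
It also fails if it takes over 67 s, if anything falls off the work surface, if the arm or the gripper's body presses on something with over 40 N, if the wrist force passes 120 N, or if a joint passes its speed limit or range.

ROBOT

A 6-joint arm with a two-finger parallel gripper is mounted at the origin on the work surface. World frame = base frame: x ahead of the robot, y to its left, z up, the work surface at z = 0. Lengths are in mm, angles in rad, forces in N, time in s.
With the tool pointing down it reaches from about 300 to 850 mm from the base axis. Payload 5.4 kg.
Tool frame: the origin (TCP) lies where the fingers leave the gripper's body, on its centre line; the fingertips stand 73 mm ahead of it and the grasp point (between the pads) lies 54 mm ahead of it (env.finger_overhang is the distance from the TCP to the fingertips, in mm); x points along the fingers, y is the direction in which the jaws open and shut, and the axes are right-handed (so a half turn about x gives the same grasp; the last joint's range is limited). The gripper opens to 85 mm and grips with 20 to 120 N. Pads are 22 mm wide; open, the fingers measure 114 mm over their backs; the gripper's body (76 mm by 85 mm) begins 54 mm behind the grasp point. The pads swing forward as they close: fully open they stand 13 mm farther back than shut.
Start: joints at [-1.38, 0.158, 1.597, -0, 1.386, -0.21], TCP at [224.315, -529.424, 303.899] pointing down, gripper open.
Joint ranges: [-2.91, 2.91], [-0.94, 2.29], [0.18, 2.7], [-1.29, 4.43], [0.17, 2.64], [-3, 3]. Speed limits (rad/s): [2.57, 2.57, 3.14, 3.14, 3.14, 3.14].

INTERFACE

Orientations are given as a unit quaternion [w, x, y, z].
In Python, from rig import env, cams gives the robot as it stands.
- The arm moves only by the tool apply_moves, never from a script. Its argument "commands" is one flat list of numbers, 7 for each row, row after row: the shift along the tool's x, y, z normalised to -1 to 1, where 1 is 0.1 m, then the turn, a rotation vector about the tool's x, y, z normalised to -1 to 1, where 1 is 90 degrees, then the opening, from 0 (shut) to 1 (fully open). In form: [tx, ty, tz, ax, ay, az, grip, tx, ty, tz, ax, ay, az, grip, ...]. A call has 1 to 12 rows; each row is the pose to reach, as a shift and turn from the pose measured when the call began, along the tool's axes at that moment; what a row does not reach only later rows make up. A row lasts 1/12 s, in which the tool goes at most 41.7 mm and 7.16 degrees, less where a joint would pass 70% of its speed; a pose out of reach is approached as far as the arm can. A call with a number of a shift or a turn outside -1 to 1 is refused whole. A call with a gripper value outside its range is refused whole. The fingers move at their own pace and stop on an object; "grip_force" is the grip in N (left out, the last holds). Time passes only in rows, so rows that repeat a pose let the fingers close. It gives the time, the measured TCP pose, the force and the opening at its end, in the units of the state.
- env.read_state(): the state, without advancing time (a new reading comes with each control period).
- cams.snapshot(name): name is "side" or "top"; returns (picture, depth): 480x640x3 uint8, red, green, blue; 480x640 float32, mm along the optical axis (not along the pixel's ray), 0 where there is no reading.
- cams.camera_params(name): a dict with "mtx" (3x3 intrinsics, pixels), "extrinsics" (4x4, takes a point from camera to world coordinates). Camera axes: x right, y up, looking along -z (the intrinsics and any distortion apply to the point x, -y, -z); pixel columns grow to the right and rows downward; lengths in mm; the calibration is good to about 2 mm. A picture is of the moment at which its call begins. camera_params takes no time and is no camera call.
- env.job_done(): hands the job in, once; it reports no verdict.
The state is a dict: "t": time; "joints": joint angles; "joint_velocities": joint speeds; "effort": joint torques, N m; "tool_pos": TCP position; "tcp_rot": TCP orientation; "contact_force": force on the tool from outside, world axes, zero at the start; "ft_torque": the same for the moment, N m; "opening": opening from 0.0 (shut) to 1.0 (fully open).
Only numpy, scipy, OpenCV 4.12 (cv2) and the standard library are available. Lean on these libraries where they do the work, as an engineer would, in place of code of your own. Each camera call takes 0.05 s, during which the arm holds its last target. There are 200 camera calls.

## Working session

There is one attempt and no reset: what is moved stays moved. The work goes in short steps, Python scripts to look and compute and a tool call to move; the robot and the scene stay as the last step left them, time stands still between calls to the robot, and variables do not carry over. Pictures are saved under pics/ and viewed, about 8 in all and at most 12, crops included, and the job is handed in when it is done.

Besides the shell and the picture viewer there is one more tool, called after "Call:" by a JSON object that holds its "name" and its "arguments". apply_moves: Moves the arm, as the interface text tells. Its arguments: {"type":"object","properties":{"commands":{"type":"array"},"grip_force":{"type":"number"}},"required":["commands"]}

```bash
mkdir -p pics; ls; python3 - <<'E'
from rig import env,cams
import cv2,numpy as np
s=env.read_state();print(s)
for n in("top","side"):
    im,d=cams.snapshot(n);cv2.imwrite(f"pics/{n}0.png",im[:,:,::-1]);np.save(f"pics/{n}0.npy",d);p=cams.camera_params(n);print(n,p)
E
```

```text
pics
{'t': 0.0, 'joints': array([-1.38007828e+00,  1.59080952e-01,  1.59829235e+00, -1.39750827e-05,
        1.38624478e+00, -2.10065511e-01]), 'joint_velocities': array([ 0.00070508, -0.00033031, -0.00091575, -0.00089928, -0.00073791,
        0.00074623]), 'effort': array([-1.84114615e-03, -3.95995045e+01, -3.31433487e+01, -3.61589355e-04,
        8.45036149e-03, -2.14678204e-05]), 'tool_pos': array([ 224.22973786, -528.93640356,  302.86876077]), 'tcp_rot': array([ 0.14003664,  0.69295817,  0.14146886, -0.69295402]), 'contact_force': array([ 0.48812505,  0.20102937, -0.37291059]), 'ft_torque': array([ 0.02589689,  0.00019579, -0.02659695]), 'opening': 1.0000150853934155}
top {'mtx': array([[567.92324332,   0.        , 315.77577559],
       [  0.        , 567.92324332, 240.10232762],
       [  0.        ,   0.        ,   1.        ]]), 'extrinsics': array([[ 2.31792148e-02,  9.94940545e-01, -9.77549756e-02,
         3.05812555e+02],
       [-9.99701187e-01,  2.23081851e-02, -9.99407686e-03,
         5.99800519e-01],
       [-7.76277619e-03,  9.79574200e-02,  9.95160330e-01,
         1.23884037e+03],
       [ 0.00000000e+00,  0.00000000e+00,  0.00000000e+00,
         1.00000000e+00]])}
side {'mtx': array([[458.40176995,   0.        , 323.90084671],
       [  0.        , 458.40176995, 241.6538037 ],
       [  0.        ,   0.        ,   1.        ]]), 'extrinsics': array([[-9.30066994e-01,  2.30937322e-01, -2.85732986e-01,
         6.95091593e+01],
       [-3.67382970e-01, -5.79819401e-01,  7.27213322e-01,
         8.33187910e+02],
       [ 2.26716835e-03,  7.81330542e-01,  6.24113327e-01,
         7.65337628e+02],
       [ 0.00000000e+00,  0.00000000e+00,  0.00000000e+00,
         1.00000000e+00]])}
```

View pics/top0.png

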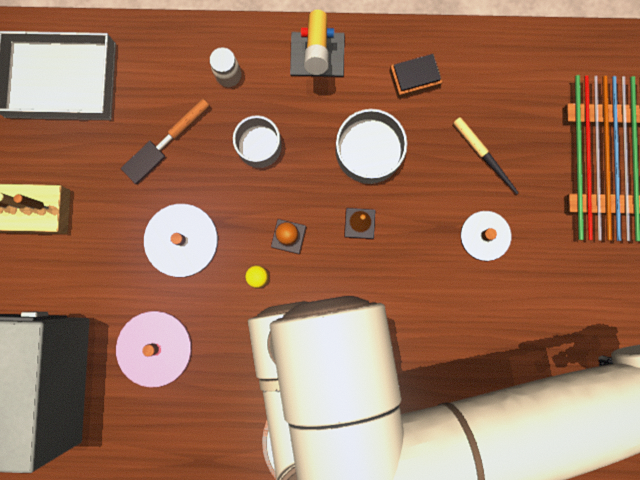

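View pics/side0.png

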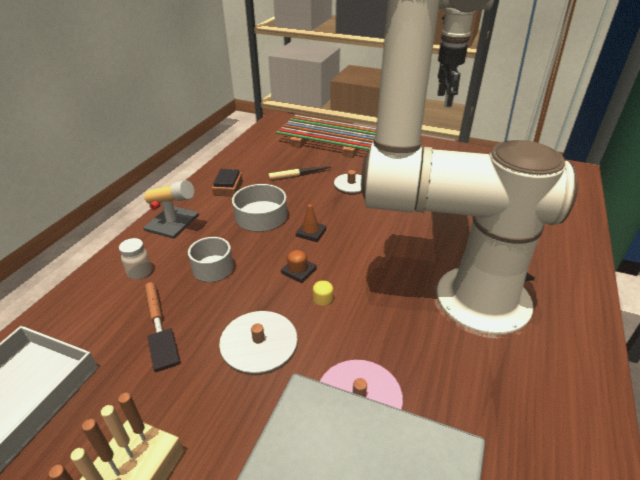

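The top view shows the candidates:
- **Paperweight:** amber dome on a pad at (287,234). The cone is on the other pad at (361,222), and the yellow look-alike is at (256,276).
- **Canister:** the wide one is at (371,146), the narrow one at (257,142).
- **Lid:** the large steel lid is at (180,240), the pink look-alike at (151,349) and the 108 mm lid at (487,236).

My picks are (287,234), (371,146) and (180,240), chosen by shape, size and colour. I'll measure them and check them in a crop.

```bash
cat > h.py <<'E'
import numpy as np,cv2
from rig import env,cams
from scipy.spatial.transform import Rotation as R
def ray(n,uv,z):
    p=cams.camera_params(n);K,E=p["mtx"],p["extrinsics"]
    uv=np.atleast_2d(uv).astype(float)
    c=np.c_[(uv[:,0]-K[0,2])/K[0,0],-(uv[:,1]-K[1,2])/K[1,1],-np.ones(len(uv))]
    w=c@E[:3,:3].T;o=E[:3,3]
    return o+w*((z-o[2])/w[:,2])[:,None]
def cloud(n,d):
    p=cams.camera_params(n);K,E=p["mtx"],p["extrinsics"]
    v,u=np.mgrid[:480,:640]
    c=np.stack([(u-K[0,2])/K[0,0]*d,-(v-K[1,2])/K[1,1]*d,-d],-1)
    return c@E[:3,:3].T+E[:3,3]
def circ(P):
    for _ in range(4):
        A=np.c_[2*P[:,:2],np.ones(len(P))];s=np.linalg.lstsq(A,(P[:,:2]**2).sum(1),rcond=None)[0]
        r=np.sqrt(s[2]+s[0]**2+s[1]**2);e=abs(np.hypot(*(P[:,:2]-s[:2]).T)-r)
        P=P[e<max(2.5*np.median(e),1)]
    return s[0],s[1],2*r,len(P)
def delta(pos,rot=None):
    """print shift in tool axes, units of 0.1m, to a TCP pos"""
    s=env.read_state();q=s["tcp_rot"];M=R.from_quat([q[1],q[2],q[3],q[0]])
    return M.inv().apply(np.array(pos)-s["tool_pos"])/100
E
python3 - <<'E'
from h import *
im=cv2.imread("pics/top0.png");d=np.load("pics/top0.npy");hsv=cv2.cvtColor(im,cv2.COLOR_BGR2HSV)
C=cloud("top",d);Z=C[...,2]
def blob(mask,u,v,r):
    m=np.zeros((480,640),np.uint8);cv2.circle(m,(u,v),r,255,-1)
    m=cv2.bitwise_and(m,mask.astype(np.uint8)*255)
    cs,_=cv2.findContours(m,cv2.RETR_EXTERNAL,cv2.CHAIN_APPROX_NONE)
    return max(cs,key=cv2.contourArea)[:,0]
notwood=(hsv[...,1]<90)
for nm,u,v,r,z in(("pot",371,146,50,64),("smallpot",257,142,35,64),("lid",180,240,45,13),("slid",487,236,32,13)):
    print(nm,circ(ray("top",blob(notwood&((hsv[...,2]>110)|(Z>25)),u,v,r),z)))
    m=np.hypot(np.mgrid[:480,:640][1]-u,np.mgrid[:480,:640][0]-v)<r
    print("  z pct",np.percentile(Z[m],[1,10,50,90,99]).round(1))
# depth based
m=np.hypot(np.mgrid[:480,:640][1]-371,np.mgrid[:480,:640][0]-146)<50
P=C[m&(abs(Z-64)<5)];print("pot rim depth",circ(P))
for nm,u,v,r in(("pw",287,234,22),("cone",361,222,22)):
    m=np.hypot(np.mgrid[:480,:640][1]-u,np.mgrid[:480,:640][0]-v)<r
    P=C[m&(Z>30)];print(nm,len(P),P.max(0),P.min(0),P.mean(0),np.median(P,0))
am=(hsv[...,0]<20)&(hsv[...,1]>170)&(hsv[...,2]>120)
c=blob(am,287,234,18);print("pw contour",cv2.minEnclosingCircle(c),circ(ray("top",c,47)))
m=np.hypot(np.mgrid[:480,:640][1]-180,np.mgrid[:480,:640][0]-240)<20
P=C[m&(Z>40)];print("knob",len(P),P.mean(0) if len(P) else 0)
cv2.imwrite("pics/crop1.png",cv2.resize(im[90:330,130:450],None,fx=2.5,fy=2.5,interpolation=2))
E
```

```text
pot (np.float64(626.5671430141423), np.float64(-98.74573474472845), np.float64(152.9489604123913), 202)
  z pct [-6.6 -3.5  2.3 46.  65.2]
smallpot (np.float64(631.4415302872998), np.float64(142.53500477673606), np.float64(104.61749480853798), 122)
  z pct [-6.5 -3.4  2.1 56.7 65.9]
lid (np.float64(420.8881449737116), np.float64(307.6630285115807), np.float64(159.93356488278846), 169)
  z pct [-5.9 -2.8 10.  14.5 49.1]
slid (np.float64(444.97134093182814), np.float64(-354.97012459477025), np.float64(107.86865713443811), 139)
  z pct [-6.4 -2.9  9.5 15.2 50.2]
pot rim depth (np.float64(629.1861521276581), np.float64(-99.06878658728806), np.float64(144.20798665480612), 464)
pw 407 [ 457.98123425   99.21884108 1238.84037104] [305.81255477   0.59980052  30.9313766 ] [433.85337937  74.7025629   61.84089682] [434.37418538  74.91212557  53.69481675]
cone 282 [4.86747175e+02 5.99800519e-01 1.23884037e+03] [ 305.81255477 -100.0548567    30.10797836] [461.94091048 -78.06333563  77.3971398 ] [463.40092843 -78.64575373  55.21891582]
pw contour ((286.0, 232.5), 10.547611236572266) (np.float64(437.29171186529464), np.float64(75.70982367124543), np.float64(42.67470242837894), 58)
knob 127 [417.0335664  300.64470597  75.81284624]
```

View pics/crop1.png

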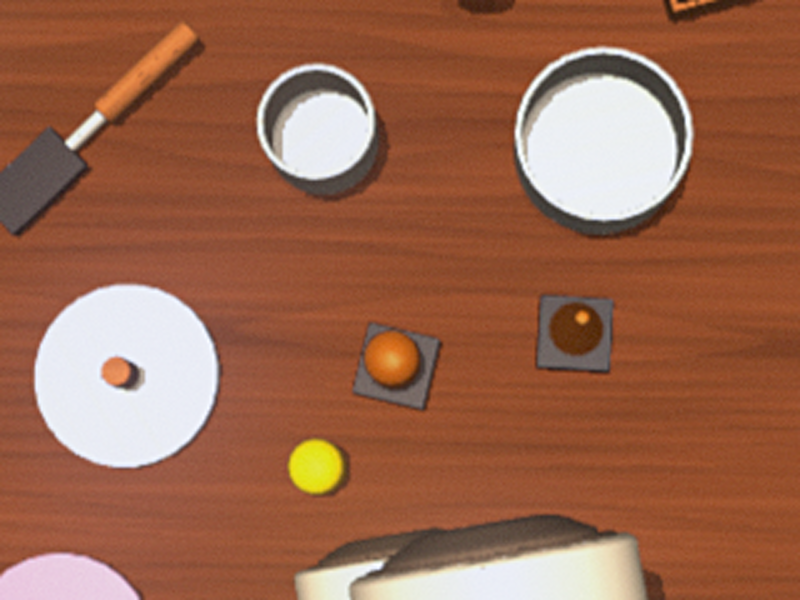

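The crop confirms the paperweight as the amber dome on the left pad at crop (391,359). The dark cone is on the other pad, the wide canister is at crop (603,140), and the white 160 mm lid is at crop (127,375). The lid's diameter measured 159.9 mm. Next I'll start the approach.

Call:
{"name": "apply_moves", "arguments": {"commands": [0,-0.95,-0.86,0,0,0,1,0,-0.95,-0.86,0,0,0,1,0,-0.95,-0.86,0,0,0,1,0,-0.95,-0.86,0,0,0,1,0,-0.95,-0.86,0,0,0,1]}}

```text
t: 0.52
tool_pos: [267.0, -406.0, 302.6]
tcp_rot: [-0.141, -0.693, -0.143, 0.693]
contact_force: [0.3, -0.7, 0.3]
opening: 0.995
```

Call:
{"name": "apply_moves", "arguments": {"commands": [0,-0.95,-0.86,0,0,0,1,0,-0.95,-0.86,0,0,0,1,0,-0.95,-0.86,0,0,0,1,0,-0.95,-0.86,0,0,0,1,0,-0.95,-0.86,0,0,0,1]}}

```text
t: 0.93
tool_pos: [309.3, -284.2, 303.1]
tcp_rot: [0.142, 0.693, 0.143, -0.693]
contact_force: [-0.4, -0.5, -0.6]
opening: 1.0
```

Call:
{"name": "apply_moves", "arguments": {"commands": [0,-0.95,-0.86,0,0,0,1,0,-0.95,-0.86,0,0,0,1,0,-0.95,-0.86,0,0,0,1,0,-0.95,-0.86,0,0,0,1,0,-0.95,-0.86,0,0,0,1]}}

```text
t: 1.35
tool_pos: [351.5, -162.9, 303.7]
tcp_rot: [0.143, 0.692, 0.144, -0.692]
contact_force: [0.6, -0.3, 0.3]
opening: 0.996
```

Call:
{"name": "apply_moves", "arguments": {"commands": [0,-0.95,-0.86,0,0,0,1,0,-0.95,-0.86,0,0,0,1,0,-0.95,-0.86,0,0,0,1,0,-0.95,-0.86,0,0,0,1,0,-0.95,-0.86,0,0,0,1]}}

```text
t: 1.77
tool_pos: [393.6, -41.9, 303.9]
tcp_rot: [-0.144, -0.692, -0.144, 0.692]
contact_force: [-0.3, -1.5, 0.3]
opening: 1.002
```

Call:
{"name": "apply_moves", "arguments": {"commands": [0.7,-0.93,-0.83,0,0,0,1,0.7,-0.93,-0.83,0,0,0,1,0.7,-0.93,-0.83,0,0,0,1,0.7,-0.93,-0.83,0,0,0,1,0.7,-0.93,-0.83,0,0,0,1,0.7,-0.93,-0.83,0,0,0,1]}}

```text
t: 2.27
tool_pos: [433.0, 74.3, 233.3]
tcp_rot: [-0.144, -0.692, -0.143, 0.693]
contact_force: [-0.1, -0.3, 0.3]
opening: 1.002
```

```bash
python3 - <<'E'
from h import *
im,d=cams.snapshot("side");C=cloud("side",d);b=im[:,:,::-1].copy();cv2.imwrite("pics/side1.png",b)
b0=cv2.imread("pics/side0.png");d0=np.load("pics/side0.npy");C0=cloud("side",d0)
# second measure from side0: paperweight and pot
v,u=np.mgrid[:480,:640]
for n,uu,vv,r,lo,hi in(("pw",297,260,16,22,47),("pw top",297,258,16,50,62)):
    P=C0[(np.hypot(u-uu,v-vv)<r)&(C0[...,2]>lo)&(C0[...,2]<hi)];print(n,len(P),circ(P),P.min(0),P.max(0),np.median(P,0))
P=C0[(np.hypot(u-260,v-207)<35)&(abs(C0[...,2]-63)<4)];print("pot",circ(P))
P=C0[(np.hypot(u-258,v-332)<15)&(C0[...,2]>25)&(C0[...,2]<60)];print("knob",circ(P),P.mean(0))
dt=np.load("pics/top0.npy");C=cloud("top",dt)
for n,uu,vv,r,lo,hi in(("pw top",287,234,16,40,62),("knob",180,240,18,40,60)):
    P=C[(np.hypot(u-uu,v-vv)<r)&(C[...,2]>lo)&(C[...,2]<hi)];print("T",n,len(P),circ(P),P.min(0),P.max(0),P.mean(0))
print(env.read_state()["tool_pos"])
E
```

```text
pw 161 (np.float64(438.6016924245503), np.float64(76.89100509370326), np.float64(46.1260249364097), 130) [413.34285997  67.43591512  22.35109326] [457.70801146 103.70968229  46.99138882] [428.5141709   94.40503769  34.07504853]
pw top 185 (np.float64(437.3314018147055), np.float64(78.89013733635852), np.float64(32.603142754915346), 158) [416.64256557  56.43244632  50.01561259] [459.95514505  99.442992    61.57918401] [435.82810779  82.7970273   56.39570941]
pot (np.float64(631.0794606509593), np.float64(-98.00069112533515), np.float64(144.2688562518788), 262)
knob (np.float64(420.92744472075873), np.float64(310.51849305124506), np.float64(21.839256678891186), 132) [419.19452137 313.5255278   43.61331236]
T pw top 394 (np.float64(435.4697394583235), np.float64(75.68012292970661), np.float64(35.767281291575294), 332) [412.94159908  52.48419847  40.2850667 ] [457.98123425  99.21884108  61.46141999] [435.01750699  75.41322041  53.351355  ]
T knob 124 (np.float64(419.7204148388031), np.float64(308.2055527235476), np.float64(20.52856617951532), 97) [407.29291985 295.89335072  40.03087337] [431.39060157 321.30867087  54.19720745] [419.72439732 307.90385691  47.67508354]
[433.28227787  74.03821953 234.1340149 ]
```

View pics/side1.png

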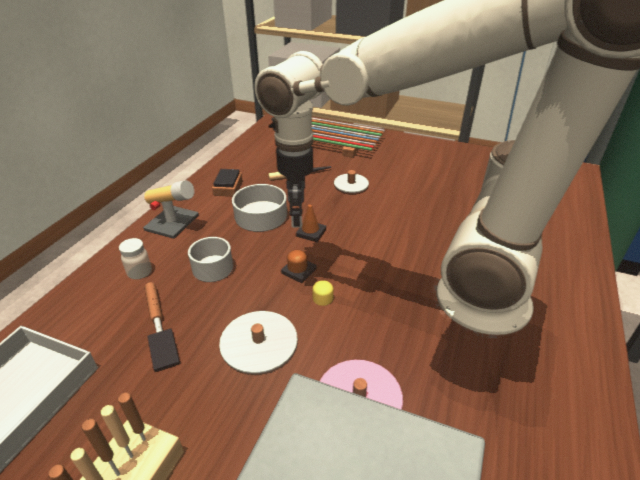

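The arm is above the paperweight with the fingers open. The fingertip is at (297,222) in the side view and clear of everything. Both views agree on positions to about 3 mm, so I'll descend.

Call:
{"name": "apply_moves", "arguments": {"commands": [0.3,0,-0.04,0,0,0,1,0.6,0,-0.04,0,0,0,1,0.9,0,-0.04,0,0,0,1,0.9,0,-0.04,0,0,0,1,0.9,0,-0.04,0,0,0,1]}}

```text
t: 2.73
tool_pos: [436.7, 73.8, 144.1]
tcp_rot: [-0.143, -0.692, -0.142, 0.693]
contact_force: [0.3, -0.3, 0.4]
opening: 1.003
```

Call:
{"name": "apply_moves", "arguments": {"commands": [0.2,0,0,0,0,0,1,0.35,0,0,0,0,0,1,0.5,0,0,0,0,0,1,0.5,0,0,0,0,0,1]}}

```text
t: 3.07
tool_pos: [437.0, 72.7, 94.6]
tcp_rot: [-0.143, -0.692, -0.142, 0.694]
contact_force: [-1.0, 0.1, -0.3]
opening: 0.999
```

```bash
python3 - <<'E'
from h import *
im,d=cams.snapshot("side");b=im[:,:,::-1];cv2.imwrite("pics/side2.png",cv2.resize(b[180:320,210:390],None,fx=4,fy=4,interpolation=2))
s=env.read_state();print(s["tool_pos"],s["contact_force"],delta([436.5,76,93]))
E
```

```text
[437.58199273  72.81478696  95.55927608] [-0.32396159  0.68172652 -0.02147279] [ 0.02554009 -0.03357673 -0.00263155]
```

View pics/side2.png

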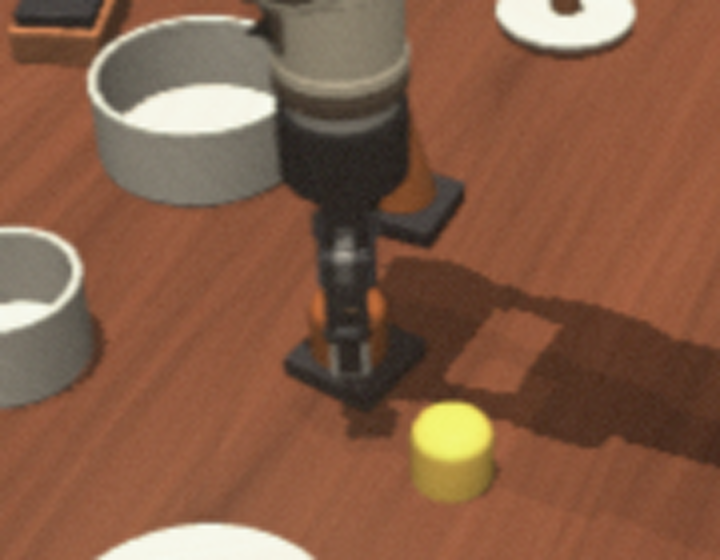

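The fingers straddle the paperweight, which spans crop x 310–390 with the finger at 348. I'll correct the jaw offset by 3 mm and close.

Call:
{"name": "apply_moves", "arguments": {"commands": [0.04,-0.03,0,0,0,0,1,0.04,-0.03,0,0,0,0,1,0.04,-0.03,0,0,0,0,0.65,0.04,-0.03,0,0,0,0,0.5,0.04,-0.03,0,0,0,0,0.4,0.04,-0.03,0,0,0,0,0.3,0.04,-0.03,0,0,0,0,0.3,0.04,-0.03,0,0,0,0,0.3,0.04,-0.03,0,0,0,0,0.3,0.04,-0.03,0,0,0,0,0.3], "grip_force": 40}}

```text
t: 3.95
tool_pos: [436.9, 75.5, 92.4]
tcp_rot: [-0.143, -0.692, -0.142, 0.693]
contact_force: [-1.5, 0.0, 6.7]
opening: 0.55
```

Call:
{"name": "apply_moves", "arguments": {"commands": [-0.1,0,0,0,0,0,0.3,-0.3,0,0,0,0,0,0.3,-0.5,0,0,0,0,0,0.3,-0.75,0,0,0,0,0,0.3,-1,0,0,0,0,0,0.3,-1,0,0,0,0,0,0.3,-1,0,0,0,0,0,0.3]}}

```text
t: 4.53
tool_pos: [437.6, 75.7, 193.4]
tcp_rot: [0.143, 0.693, 0.141, -0.692]
contact_force: [-1.0, -0.2, -2.9]
opening: 0.545
```

```bash
python3 - <<'E'
from h import *
im,d=cams.snapshot("side");b=im[:,:,::-1];cv2.imwrite("pics/side3.png",cv2.resize(b[150:330,200:400],None,fx=3,fy=3,interpolation=2))
s=env.read_state();print(s["tool_pos"],s["contact_force"],s["opening"],delta([630,-98.5,190]))
E
```

```text
[436.51613101  75.79967486 191.91306236] [ 0.87152046  0.05300848 -1.75433671] 0.5491088717025872 [ 0.02187632  2.36455364 -1.09105999]
```

View pics/side3.png

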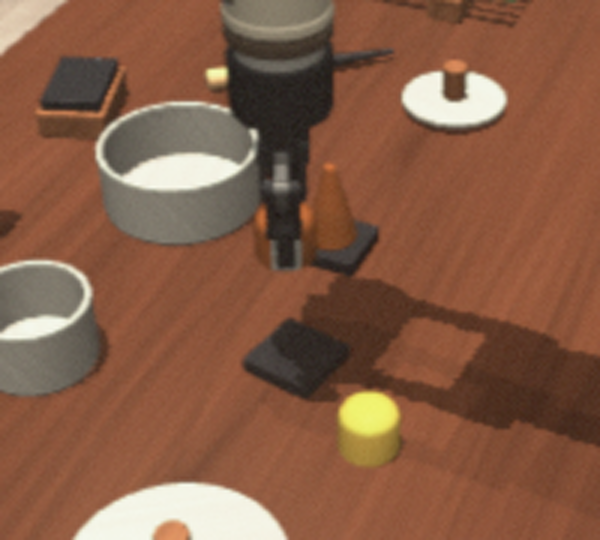

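The pad is empty and the paperweight is in the jaws, upright, at crop (287,235). Its foot is 77.4 mm below the TCP. I'll carry it to the wide canister in three steps.

Call:
{"name": "apply_moves", "arguments": {"commands": [0,0.4,-0.18,0,0,0,0.3,0,0.79,-0.36,0,0,0,0.3,0,0.79,-0.36,0,0,0,0.3,0,0.79,-0.36,0,0,0,0.3]}}

```text
t: 4.92
tool_pos: [500.9, 16.1, 189.9]
tcp_rot: [-0.142, -0.691, -0.141, 0.694]
contact_force: [-0.9, -0.0, -2.5]
opening: 0.542
```

Call:
{"name": "apply_moves", "arguments": {"commands": [0,0.4,-0.18,0,0,0,0.3,0,0.79,-0.36,0,0,0,0.3,0,0.79,-0.36,0,0,0,0.3,0,0.79,-0.36,0,0,0,0.3]}}

```text
t: 5.25
tool_pos: [564.8, -43.1, 188.1]
tcp_rot: [-0.141, -0.691, -0.141, 0.695]
contact_force: [0.0, 0.8, -2.2]
opening: 0.544
```

Call:
{"name": "apply_moves", "arguments": {"commands": [0,0.4,-0.18,0,0,0,0.3,0,0.79,-0.36,0,0,0,0.3,0,0.79,-0.36,0,0,0,0.3,0,0.79,-0.36,0,0,0,0.3,0,0.79,-0.36,0,0,0,0.3]}}

```text
t: 5.67
tool_pos: [627.3, -100.1, 186.6]
tcp_rot: [-0.14, -0.69, -0.142, 0.696]
contact_force: [0.3, 0.1, -1.6]
opening: 0.547
```

```bash
python3 - <<'E'
from h import *
s=env.read_state();print(s["tool_pos"],s["tcp_rot"],s["contact_force"],s["opening"],delta([630,-98.5,100]))
q=s["tcp_rot"];print(R.from_quat([*q[1:],q[0]]).as_matrix().round(4))
E
```

```text
[ 627.32351383 -100.13131457  186.55091654] [-0.14003611 -0.68954943 -0.14218912  0.69619949] [ 0.25049531  0.074597   -1.63979889] 0.5474892172655089 [ 8.65222022e-01 -3.39870604e-04 -3.84620539e-02]
[[-0.0098  0.3911 -0.9203]
 [ 0.0011 -0.9203 -0.3911]
 [-1.     -0.0049  0.0086]]
```

Call:
{"name": "apply_moves", "arguments": {"commands": [0.25,0,-0.04,0,0.005,0.003,0.3,0.5,0,-0.04,0,0.005,0.003,0.3,0.75,0,-0.04,0,0.005,0.003,0.3,0.92,0,-0.04,0,0.005,0.003,0.3,0.92,0,-0.04,0,0.005,0.003,0.3,0.92,0,-0.04,0,0.005,0.003,0.3]}}

```text
t: 6.17
tool_pos: [628.4, -96.6, 93.8]
tcp_rot: [-0.141, -0.692, -0.142, 0.694]
contact_force: [0.2, 0.9, -1.2]
opening: 0.55
```

Call:
{"name": "apply_moves", "arguments": {"commands": [0.02,0,0,0,0,0,0.3,0.04,0,0,0,0,0,0.3,0.06,0,0,0,0,0,0.3,0.06,0,0,0,0,0,0.3,0.06,0,0,0,0,0,0.3]}}

```text
t: 6.58
tool_pos: [628.5, -96.7, 88.3]
tcp_rot: [-0.141, -0.692, -0.142, 0.694]
contact_force: [0.1, -0.3, -1.6]
opening: 0.548
```

```bash
python3 - <<'E'
from h import *
s=env.read_state();print(s["tool_pos"],s["tcp_rot"],s["contact_force"],s["opening"])
q=s["tcp_rot"];print(R.from_quat([*q[1:],q[0]]).as_matrix()[:,0].round(4))
E
```

```text
[628.54989055 -96.67289109  88.33341633] [-0.1410036  -0.69169594 -0.14217345  0.69387422] [ 0.05082962 -0.31334614 -1.56693271] 0.5480894950926736
[-0.0033  0.001  -1.    ]
```

Call:
{"name": "apply_moves", "arguments": {"commands": [0.015,0,0,0,0.002,0.001,0.3,0.03,0,0,0,0.002,0.001,0.3,0.04,0,0,0,0.002,0.001,0.3,0.04,0,0,0,0.002,0.001,0.3]}}

```text
t: 6.92
tool_pos: [628.3, -96.7, 83.9]
tcp_rot: [-0.141, -0.693, -0.142, 0.693]
contact_force: [0.0, 0.1, -1.7]
opening: 0.548
```

Call:
{"name": "apply_moves", "arguments": {"commands": [0.01,0,0,0,0,0,0.3,0.01,0,0,0,0,0,0.3,0.01,0,0,0,0,0,0.3]}}

```text
t: 7.17
tool_pos: [628.5, -96.7, 83.5]
tcp_rot: [0.141, 0.693, 0.142, -0.693]
contact_force: [-2.1, 0.6, 3.8]
opening: 0.547
```

The force went from -1.7 to +3.8 N, so the foot is on the floor. I'll release gently and lift.

Call:
{"name": "apply_moves", "arguments": {"commands": [0,0,0,0,0,0,0.58,0,0,0,0,0,0,0.62,0,0,0,0,0,0,0.68,0,0,0,0,0,0,0.75,0,0,0,0,0,0,0.75,0,0,0,0,0,0,0.75]}}

```text
t: 7.67
tool_pos: [628.5, -96.7, 83.4]
tcp_rot: [0.141, 0.693, 0.142, -0.693]
contact_force: [-0.7, 0.3, 0.2]
opening: 0.745
```

Call:
{"name": "apply_moves", "arguments": {"commands": [-0.1,0,0,0,0,0,0.75,-0.3,0,0,0,0,0,0.75,-0.6,0,0,0,0,0,0.75,-0.9,0,0,0,0,0,0.75,-0.9,0,0,0,0,0,0.75,-0.9,0,0,0,0,0,0.75]}}

```text
t: 8.17
tool_pos: [630.2, -97.4, 177.0]
tcp_rot: [0.142, 0.695, 0.141, -0.691]
contact_force: [-0.5, 0.3, -0.1]
opening: 0.748
```

```bash
python3 - <<'E'
from h import *
s=env.read_state();print(s["tool_pos"],s["contact_force"],s["opening"],delta([420.6,308.5,174]))
q=s["tcp_rot"];print(R.from_quat([*q[1:],q[0]]).as_matrix()[:,0].round(4))
E
```

```text
[630.19725854 -97.35259533 177.04913848] [-0.50546188  0.25409225 -0.12299327] 0.7477573793709522 [ 0.01330585 -4.55552466  0.33568103]
[ 0.0058 -0.0013 -1.    ]
```

Call:
{"name": "apply_moves", "arguments": {"commands": [0,-0.4,0.03,0,0,0,0.75,0,-0.91,0.07,0,0,0,0.75,0,-0.91,0.07,0,0,0,0.75,0,-0.91,0.07,0,0,0,0.75]}}

```text
t: 8.5
tool_pos: [585.9, -13.6, 175.2]
tcp_rot: [0.143, 0.693, 0.143, -0.692]
contact_force: [0.9, -0.0, -0.8]
opening: 0.747
```

Call:
{"name": "apply_moves", "arguments": {"commands": [0,-0.4,0.03,0,0,0,0.75,0,-0.91,0.07,0,0,0,0.75,0,-0.91,0.07,0,0,0,0.75,0,-0.91,0.07,0,0,0,0.75]}}

```text
t: 8.83
tool_pos: [542.2, 68.8, 174.3]
tcp_rot: [-0.144, -0.692, -0.144, 0.692]
contact_force: [0.4, 0.7, 0.3]
opening: 0.748
```

Call:
{"name": "apply_moves", "arguments": {"commands": [0,-0.4,0.03,0,0,0,0.75,0,-0.91,0.07,0,0,0,0.75,0,-0.91,0.07,0,0,0,0.75,0,-0.91,0.07,0,0,0,0.75]}}

```text
t: 9.17
tool_pos: [499.2, 150.3, 174.0]
tcp_rot: [-0.144, -0.692, -0.145, 0.692]
contact_force: [0.3, -0.4, -0.1]
opening: 0.75
```

Call:
{"name": "apply_moves", "arguments": {"commands": [0,-0.4,0.03,0,0,0,0.75,0,-0.91,0.07,0,0,0,0.75,0,-0.91,0.07,0,0,0,0.75,0,-0.91,0.07,0,0,0,0.75]}}

```text
t: 9.5
tool_pos: [456.7, 231.3, 174.0]
tcp_rot: [-0.145, -0.692, -0.145, 0.692]
contact_force: [-0.2, 1.0, -0.0]
opening: 0.754
```

```bash
python3 - <<'E'
from h import *
s=env.read_state();print(s["tool_pos"],s["contact_force"],s["opening"],delta([420.6,308.5,174]))
q=s["tcp_rot"];print(R.from_quat([*q[1:],q[0]]).as_matrix().round(4))
im,d=cams.snapshot("top");cv2.imwrite("pics/top1.png",cv2.resize(im[80:330,110:430,::-1],None,fx=2.4,fy=2.4,interpolation=2))
C=cloud("top",d);Z=C[...,2];v,u=np.mgrid[:480,:640]
P=C[(np.hypot(u-371,v-146)<50)&(abs(Z-64)<5)];print("pot rim",circ(P))
P=C[(np.hypot(u-371,v-146)<25)&(abs(Z-44)<12)];print("pw",len(P),P.mean(0),P.max(0))
E
```

```text
[456.7448903  231.29463965 174.02695585] [-0.19278966  0.97523341 -0.00204783] 0.7535972931289355 [ 1.87286936e-04 -8.52234649e-01  2.02043885e-02]
[[-3.000e-04  4.024e-01 -9.155e-01]
 [-2.000e-04 -9.155e-01 -4.024e-01]
 [-1.000e+00  1.000e-04  3.000e-04]]
pot rim (np.float64(629.1815639466868), np.float64(-99.08463910353066), np.float64(143.91225162630147), 472)
pw 377 [625.13420069 -94.48991326  44.41049211] [650.86039341 -71.68052709  54.56177886]
```

View pics/top1.png

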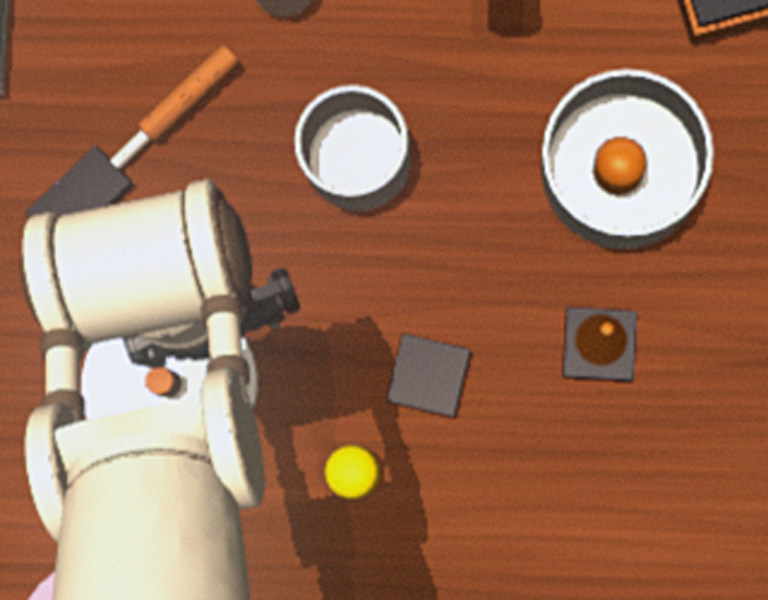

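The paperweight stands upright in the canister at crop (620,165), with its top near z 50 mm, and the canister has not moved. Next I'll go to the lid.

Call:
{"name": "apply_moves", "arguments": {"commands": [0,-0.4,0.01,0,0,0,0.75,0,-0.85,0.02,0,0,0,0.75,0,-0.85,0.02,0,0,0,0.75,0,-0.85,0.02,0,0,0,0.75,0,-0.85,0.02,0,0,0,0.75]}}

```text
t: 9.97
tool_pos: [423.2, 305.9, 174.2]
tcp_rot: [0.145, 0.693, 0.144, -0.692]
contact_force: [0.3, -0.2, -0.3]
opening: 0.751
```

Call:
{"name": "apply_moves", "arguments": {"commands": [0.2,0,0,0,0,0,0.75,0.4,0,0,0,0,0,0.75,0.6,0,0,0,0,0,0.75,0.78,0,0,0,0,0,0.75,0.78,0,0,0,0,0,0.75,0.78,0,0,0,0,0,0.75]}}

```text
t: 10.47
tool_pos: [423.9, 304.0, 95.6]
tcp_rot: [-0.145, -0.692, -0.143, 0.693]
contact_force: [0.3, 0.4, 0.8]
opening: 0.746
```

```bash
python3 - <<'E'
from h import *
s=env.read_state();print(s["tool_pos"],s["contact_force"],s["opening"],delta([420.6,308.5,90]))
q=s["tcp_rot"];print(R.from_quat([*q[1:],q[0]]).as_matrix()[:,0].round(4))
im,d=cams.snapshot("side");cv2.imwrite("pics/side4.png",cv2.resize(im[230:390,160:360,::-1],None,fx=4,fy=4,interpolation=2)[:600])
E
```

```text
[423.88801027 303.96939231  95.56228147] [0.31627988 0.38755464 0.7832088 ] 0.746437460349528 [ 0.05551234 -0.05478319  0.0120342 ]
[-4.0e-04 -2.7e-03 -1.0e+00]
```

View pics/side4.png

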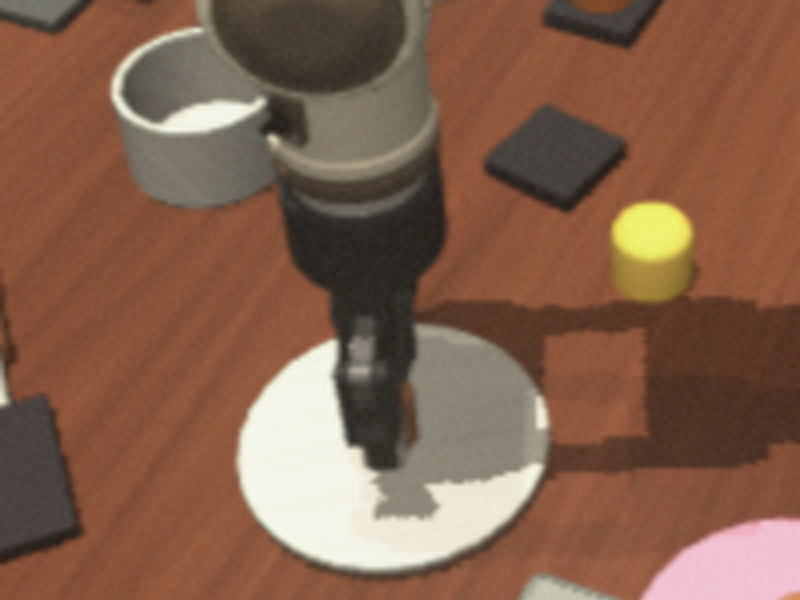

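The fingers straddle the knob, which is at crop (405,410), and the lid is the white 160 mm one. I'll centre and grip.

Call:
{"name": "apply_moves", "arguments": {"commands": [0.02,-0.055,0.012,0,0,0,0.75,0.05,-0.055,0.012,0,0,0,0.75,0.05,-0.055,0.012,0,0,0,0.6,0.05,-0.055,0.012,0,0,0,0.45,0.05,-0.055,0.012,0,0,0,0.35,0.05,-0.055,0.012,0,0,0,0.25,0.05,-0.055,0.012,0,0,0,0.1,0.05,-0.055,0.012,0,0,0,0.1,0.05,-0.055,0.012,0,0,0,0.1,0.05,-0.055,0.012,0,0,0,0.1,0.05,-0.055,0.012,0,0,0,0.1], "grip_force": 70}}

```text
t: 11.43
tool_pos: [421.6, 309.2, 92.4]
tcp_rot: [0.145, 0.693, 0.143, -0.691]
contact_force: [-1.5, -2.8, 6.1]
opening: 0.28
```

Call:
{"name": "apply_moves", "arguments": {"commands": [-0.1,0,0,0,0,0,0.1,-0.25,0,0,0,0,0,0.1,-0.5,0,0,0,0,0,0.1,-0.75,0,0,0,0,0,0.1,-1,0,0,0,0,0,0.1,-1,0,0,0,0,0,0.1]}}

```text
t: 11.93
tool_pos: [423.7, 310.7, 197.6]
tcp_rot: [0.144, 0.696, 0.144, -0.688]
contact_force: [2.4, 1.5, -3.2]
opening: 0.283
```

```bash
python3 - <<'E'
from h import *
s=env.read_state();print(s["tool_pos"],s["contact_force"],s["ft_torque"],s["opening"],delta([629.5,-98.7,230]))
q=s["tcp_rot"];print(R.from_quat([*q[1:],q[0]]).as_matrix().round(4))
im,d=cams.snapshot("side");cv2.imwrite("pics/side5.png",cv2.resize(im[180:380,140:380,::-1],None,fx=2.5,fy=2.5,interpolation=2))
C=cloud("side",d);v,u=np.mgrid[:480,:640];t=s["tool_pos"]
P=C[(np.hypot(C[...,0]-t[0],C[...,1]-t[1])<78)&(abs(C[...,2]-(t[2]-77))<14)]
A=np.c_[P[:,:2]-t[:2],np.ones(len(P))];k=np.linalg.lstsq(A,P[:,2],rcond=None)[0];r=P[:,2]-A@k
for _ in range(3):
    m=abs(r)<4;k=np.linalg.lstsq(A[m],P[m,2],rcond=None)[0];r=P[:,2]-A@k
print("lid plane slope,z",k,m.sum(),len(P))
E
```

```text
[423.70242996 310.65991582 197.6067468 ] [ 2.40686626  1.49036624 -3.17386494] [ 0.05590529 -0.10726794 -0.08223718] 0.28310197838520035 [-0.30981584  4.57560186 -0.25618766]
[[ 0.0111  0.3992 -0.9168]
 [ 0.0022 -0.9169 -0.3992]
 [-0.9999  0.0025 -0.0111]]
lid plane slope,z [1.04558019e-02 5.09257637e-03 1.18862199e+02] 3198 3234
```

View pics/side5.png

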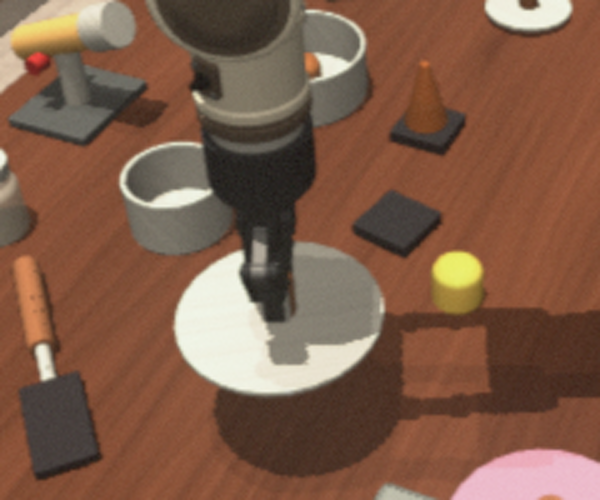

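The lid is lifted and hangs level: its plane tilt matches the tool's 0.6° tilt. The force reading shows its weight. I'll carry it to the canister while trimming the tilt.

Call:
{"name": "apply_moves", "arguments": {"commands": [-0.2,0.25,-0.02,0,-0.007,-0.0015,0.1,-0.3,0.5,-0.03,0,-0.007,-0.0015,0.1,-0.3,0.75,-0.05,0,-0.007,-0.0015,0.1,-0.3,0.91,-0.05,0,-0.007,-0.0015,0.1,-0.3,0.91,-0.05,0,-0.007,-0.0015,0.1]}}

```text
t: 12.4
tool_pos: [463.5, 226.0, 223.0]
tcp_rot: [-0.144, -0.69, -0.142, 0.695]
contact_force: [-0.0, -0.1, -4.2]
opening: 0.289
```

Call:
{"name": "apply_moves", "arguments": {"commands": [0,0.3,-0.02,0,0,0,0.1,0,0.6,-0.03,0,0,0,0.1,0,0.91,-0.05,0,0,0,0.1,0,0.91,-0.05,0,0,0,0.1]}}

```text
t: 12.73
tool_pos: [505.2, 140.8, 221.2]
tcp_rot: [-0.143, -0.69, -0.14, 0.696]
contact_force: [-0.3, -1.2, -3.7]
opening: 0.281
```

Call:
{"name": "apply_moves", "arguments": {"commands": [0,0.3,-0.02,0,0,0,0.1,0,0.6,-0.03,0,0,0,0.1,0,0.91,-0.05,0,0,0,0.1,0,0.91,-0.05,0,0,0,0.1]}}

```text
t: 13.07
tool_pos: [546.7, 55.5, 219.7]
tcp_rot: [-0.143, -0.69, -0.138, 0.696]
contact_force: [1.2, 1.0, -4.1]
opening: 0.282
```

Call:
{"name": "apply_moves", "arguments": {"commands": [0,0.3,-0.02,0,0,0,0.1,0,0.6,-0.03,0,0,0,0.1,0,0.91,-0.05,0,0,0,0.1,0,0.91,-0.05,0,0,0,0.1]}}

```text
t: 13.4
tool_pos: [587.9, -30.0, 218.5]
tcp_rot: [-0.142, -0.69, -0.136, 0.697]
contact_force: [0.1, 0.1, -2.3]
opening: 0.287
```

Call:
{"name": "apply_moves", "arguments": {"commands": [0,0.3,-0.02,0,0,0,0.1,0,0.6,-0.03,0,0,0,0.1,0,0.88,-0.05,0,0,0,0.1,0,0.88,-0.05,0,0,0,0.1,0,0.88,-0.05,0,0,0,0.1,0,0.88,-0.05,0,0,0,0.1]}}

```text
t: 13.9
tool_pos: [625.6, -107.8, 217.1]
tcp_rot: [-0.141, -0.689, -0.137, 0.698]
contact_force: [-0.5, -0.0, -4.4]
opening: 0.281
```

```bash
cat > l.py <<'E'
from h import *
s=env.read_state();print(s["tool_pos"],s["contact_force"],s["ft_torque"],s["opening"],"d",delta([629.5,-98.7,155]))
q=s["tcp_rot"];M=R.from_quat([*q[1:],q[0]]);print(M.as_matrix()[:,0].round(4))
x=M.as_matrix()[:,0];print("turn units",M.inv().apply(np.cross(x,[0,0,-1]))/(np.pi/2))
im,d=cams.snapshot("side");C=cloud("side",d);t=s["tool_pos"]
cv2.imwrite("pics/side_last.png",cv2.resize(im[130:280,170:370,::-1],None,fx=4,fy=4,interpolation=2))
P=C[(np.hypot(C[...,0]-t[0],C[...,1]-t[1])<85)&(abs(C[...,2]-(t[2]-79))<10)]
A=np.c_[P[:,:2]-t[:2],np.ones(len(P))];k=np.linalg.lstsq(A,P[:,2],rcond=None)[0];r=P[:,2]-A@k
for _ in range(3):
    m=abs(r)<4;k=np.linalg.lstsq(A[m],P[m,2],rcond=None)[0];r=P[:,2]-A@k
print("lid plane slope,z",k,m.sum(),"extent",P[m].min(0),P[m].max(0))
P=C[(np.hypot(C[...,0]-629.5,C[...,1]+98.7)<85)&(abs(C[...,2]-63)<4)];print("rim/side points",len(P),circ(P))
E
python3 l.py
```

```text
[ 625.62262928 -107.80545479  217.09803005] [-0.50917678 -0.01171353 -4.39572443] [ 0.06685183 -0.03178628 -0.06071075] 0.2811118715824478 d [ 0.61978953 -0.07076761 -0.07914385]
[-0.0111 -0.0077 -0.9999]
turn units [-3.09255580e-21  8.40516895e-03 -1.82083079e-03]
lid plane slope,z [-1.16957599e-02 -8.45034137e-03  1.38230383e+02] 1298 extent [ 543.77727034 -187.1128069   133.63238048] [704.96520669 -26.73229467 142.74885407]
rim/side points 227 (np.float64(630.8894399754321), np.float64(-97.14754574415292), np.float64(143.49991009158762), 195)
```

Call:
{"name": "apply_moves", "arguments": {"commands": [0,-0.07,-0.08,0,0.008,-0.002,0.1,0,-0.07,-0.08,0,0.008,-0.002,0.1,0.15,-0.07,-0.08,0,0.008,-0.002,0.1,0.3,-0.07,-0.08,0,0.008,-0.002,0.1,0.45,-0.07,-0.08,0,0.008,-0.002,0.1,0.45,-0.07,-0.08,0,0.008,-0.002,0.1,0.45,-0.07,-0.08,0,0.008,-0.002,0.1]}}

```text
t: 14.53
tool_pos: [629.1, -97.2, 171.5]
tcp_rot: [-0.14, -0.692, -0.14, 0.694]
contact_force: [0.7, 0.6, -3.6]
opening: 0.284
```

```bash
python3 l.py
```

```text
[629.12702768 -97.23331176 171.45125739] [ 0.67153325  0.57128276 -3.56546685] [ 0.03374394 -0.00543072  0.01715855] 0.28418017716658717 d [0.16449161 0.01524099 0.001907  ]
[-2.6e-03  7.0e-04 -1.0e+00]
turn units [-1.22912259e-23  1.34039142e-03  1.06813723e-03]
lid plane slope,z [-3.85539336e-03 -2.24658850e-04  9.26039087e+01] 1310 extent [ 548.37178919 -175.80588784   88.51126843] [709.60529328 -13.21880972  96.42673532]
rim/side points 158 (np.float64(631.7125147500219), np.float64(-98.77143507421988), np.float64(146.42079414908955), 126)
```

View pics/side_last.png

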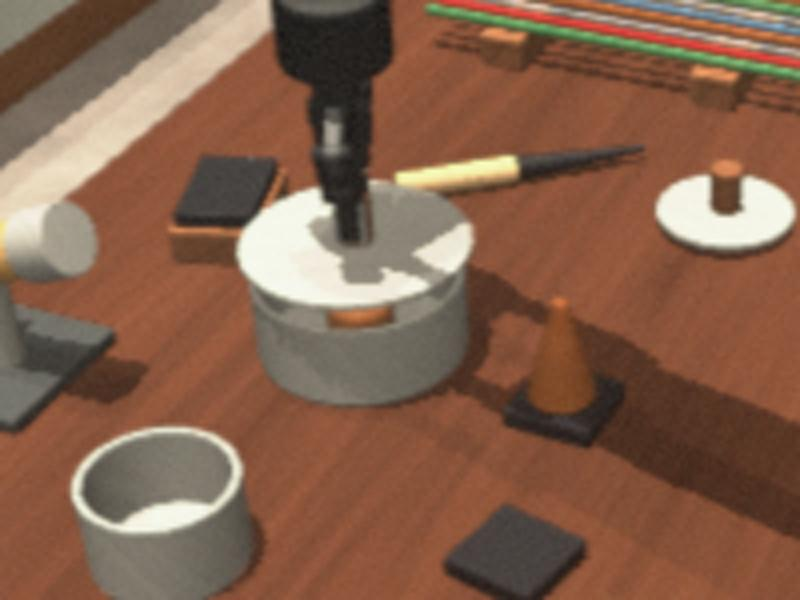

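The lid is level over the canister, spanning crop 238–473 against the canister's 253–468, with the paperweight visible below. I'll lower it slowly.

Call:
{"name": "apply_moves", "arguments": {"commands": [0,0.02,0,0,0.001,0.001,0.1,0.04,0.02,0,0,0.001,0.001,0.1,0.08,0.02,0,0,0.001,0.001,0.1,0.12,0.02,0,0,0.001,0.001,0.1,0.16,0.02,0,0,0.001,0.001,0.1,0.18,0.02,0,0,0.001,0.001,0.1,0.18,0.02,0,0,0.001,0.001,0.1]}}

```text
t: 15.17
tool_pos: [630.2, -99.4, 153.7]
tcp_rot: [0.14, 0.693, 0.14, -0.693]
contact_force: [-0.4, -0.1, -3.9]
opening: 0.287
```

Call:
{"name": "apply_moves", "arguments": {"commands": [0.015,0,0,0,0,0,0.1,0.03,0,0,0,0,0,0.1,0.04,0,0,0,0,0,0.1,0.04,0,0,0,0,0,0.1,0.04,0,0,0,0,0,0.1]}}

```text
t: 15.58
tool_pos: [630.2, -99.4, 149.7]
tcp_rot: [0.14, 0.693, 0.14, -0.693]
contact_force: [0.2, -0.3, -3.7]
opening: 0.284
```

Call:
{"name": "apply_moves", "arguments": {"commands": [0.01,0,0,0,0,0,0.1,0.015,0,0,0,0,0,0.1,0.015,0,0,0,0,0,0.1,0.015,0,0,0,0,0,0.1]}}

```text
t: 15.92
tool_pos: [630.3, -99.4, 148.5]
tcp_rot: [0.14, 0.693, 0.14, -0.693]
contact_force: [-0.3, -0.4, -2.2]
opening: 0.279
```

```bash
python3 l.py
```

```text
[630.32882274 -99.43911617 148.48587897] [-0.27681142 -0.39993653 -2.17980098] [-0.03698272  0.00467918 -0.01033408] 0.2789155520773202 d [-0.06515203 -0.00996935  0.00474615]
[ 7.e-04 -7.e-04 -1.e+00]
turn units [ 1.14402824e-23 -2.61679748e-04 -5.64503670e-04]
lid plane slope,z [-1.05079278e-04 -1.38710271e-03  6.96825989e+01] 1295 extent [ 549.07664585 -180.22100488   65.68900307] [709.64233992 -16.4418911   73.70067521]
rim/side points 97 (np.float64(622.7208237532037), np.float64(-83.54940836316564), np.float64(121.48518191465048), 60)
```

Call:
{"name": "apply_moves", "arguments": {"commands": [0.005,0,0,0,0,0,0.1,0.01,0,0,0,0,0,0.1,0.01,0,0,0,0,0,0.1]}}

```text
t: 16.22
tool_pos: [630.4, -99.5, 148.4]
tcp_rot: [0.14, 0.693, 0.14, -0.693]
contact_force: [-5.2, 1.3, 4.7]
opening: 0.287
```

Contact: the force is +4.7 N and it stopped going down at 148.4, against 148.4 expected. I'll release slowly and lift clear.

Call:
{"name": "apply_moves", "arguments": {"commands": [0,0,0,0,0,0,0.32,0,0,0,0,0,0,0.38,0,0,0,0,0,0,0.5,0,0,0,0,0,0,0.65,0,0,0,0,0,0,0.75,0,0,0,0,0,0,0.75,0,0,0,0,0,0,0.75]}}

```text
t: 16.8
tool_pos: [630.4, -99.5, 148.4]
tcp_rot: [0.14, 0.693, 0.14, -0.693]
contact_force: [0.3, -0.2, 0.6]
opening: 0.746
```

Call:
{"name": "apply_moves", "arguments": {"commands": [-0.1,0,0,0,0,0,0.75,-0.3,0,0,0,0,0,0.75,-0.6,0,0,0,0,0,0.75,-1,0,0,0,0,0,0.75,-1,0,0,0,0,0,0.75,-1,0,0,0,0,0,0.75]}}

```text
t: 17.3
tool_pos: [632.1, -100.0, 253.1]
tcp_rot: [0.142, 0.696, 0.138, -0.69]
contact_force: [-0.2, 0.3, 0.4]
opening: 0.753
```

Call:
{"name": "apply_moves", "arguments": {"commands": [0,-0.4,0.3,0,0,0,0.75,0,-0.8,0.8,0,0,0,0.75,0,-0.8,0.8,0,0,0,0.75,0,-0.8,0.8,0,0,0,0.75]}}

```text
t: 17.63
tool_pos: [521.6, -54.6, 248.6]
tcp_rot: [-0.14, -0.693, -0.14, 0.693]
contact_force: [0.0, 0.3, -1.1]
opening: 0.747
```

```bash
python3 - <<'E'
from h import *
s=env.read_state();print(s["t"],s["tool_pos"],s["contact_force"])
for n in("side","top"):
    im,d=cams.snapshot(n);C=cloud(n,d)
    if n=="side":cv2.imwrite("pics/fin.png",cv2.resize(im[100:310,140:400,::-1],None,fx=2.8,fy=2.8,interpolation=2))
    P=C[(np.hypot(C[...,0]-630,C[...,1]+99)<84)&(abs(C[...,2]-69)<12)&(np.hypot(C[...,0]-630,C[...,1]+99)>20)]
    A=np.c_[P[:,:2]-[630,-99],np.ones(len(P))];r=P[:,2]-69
    for _ in range(4):
        m=abs(r)<5;k=np.linalg.lstsq(A[m],P[m,2],rcond=None)[0];r=P[:,2]-A@k
    print(n,"slope,z",k,m.sum(),"mid",(P[m].min(0)+P[m].max(0))/2,P[m].max(0)-P[m].min(0))
E
```

```text
17.6333 [521.61209826 -54.63258436 248.60947278] [ 0.01505615  0.26437114 -1.06524656]
side slope,z [ 6.42833513e-04 -2.50639973e-04  6.96326111e+01] 1294 mid [629.68706108 -97.2705448   69.28437518] [160.27885731 162.53816043   9.3979992 ]
top slope,z [-4.58935184e-03 -3.10651428e-03  6.75940504e+01] 77 mid [ 628.78846896 -129.99770754   67.45921683] [158.54094637  63.62127669   8.99615609]
```

View pics/fin.png

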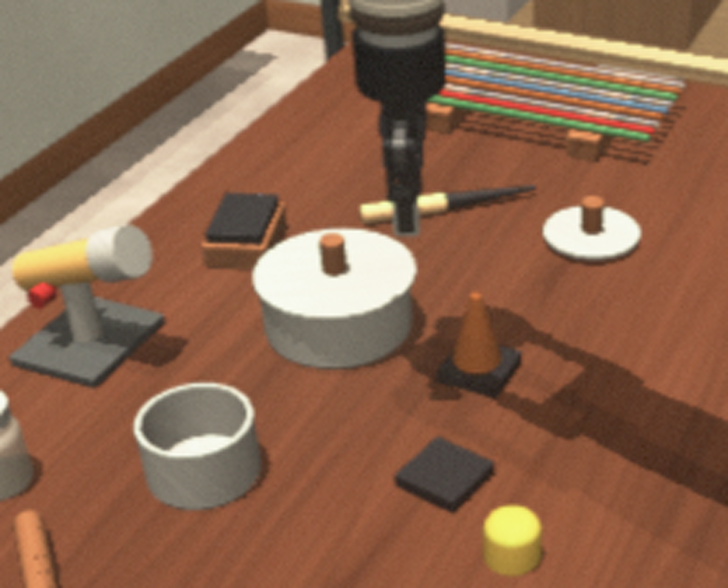

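The lid sits level on the rim at crop (335,275), with its disc top at z 69.6 mm against the expected 69 mm and a slope under 0.001. The gripper is clear, so I'll hand in.

```bash
python3 -c "
from rig import env
print(env.job_done())"
```

```text
the job is handed in; nothing more can be done
None
```

The paperweight is standing upright on the floor of the wide canister, the larger steel lid is closed on it, and the job is handed in at about 18 s of the 67 s allowed. Both were lowered until they touched (about 4–5 N of contact force) and then released, so neither was dropped.

- **Paperweight:** the top view before closing showed it upright near the canister's centre. The canister's position had not changed.
- **Lid:** after release, the side camera put the disc top at z 69.6 mm against 69 mm expected, with a slope under 0.001, centred within about 2 mm of the canister.
- **Weak check:** in the last top view only 77 points of the lid fitted, probably because the arm was in the way. They gave z 67.6 mm and a slope of about 0.005. That is within depth noise and roughly consistent, but I relied on the side view.
- **Not rechecked:** I did not measure the canister again after closing it. The final picture shows it upright on the bench, with the gripper clear and the look-alikes left alone.

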